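# Check a rubber plug with a hand-held spring gauge

## Task

Lower the black rubber plug upright and gently into the deep aluminium test cup, set it down on the cup's floor rather than dropping it, and let go of it. Then lift the blue spring gauge out of its rest and hold it upright with its tip on the orange dot on the plug's crown, pressing lightly so that its plunger is about half pushed in. Finish while still holding the gauge there; leave the things standing around undisturbed.

Things in the scene. Friction and masses are not known exactly. Their poses are not given: they have to be found in the camera images.
- plug: loose black rubber plug, bullet-shaped, 44 mm diameter, 84 mm tall, 90 g, starts standing upright on the worktop; straight side walls from 16 to 70 mm above its foot, rounded foot and crown. Origin: centre of its underside, z up along its axis. Grasp it by the upper part of its sides (about 55 to 70 mm up): once seated, only its top 44 mm stand above the cup's rim
- plug_spot (a point): centre of the orange dot (14 mm across) on the flat crown of the plug, 84 mm above the plug's origin
- cup: aluminium test cup, open at the top, screwed to the worktop at a place that varies; outer diameter 62 mm, bore 52 mm, rim 48 mm above the worktop, inner floor a grey sprung pad whose top is 8 mm above the worktop (gives at most 5 mm: 1.5 N to start, 9 N fully down); round dark foot flange 86 mm across, 5 mm thick. Origin: centre of its underside, on the worktop, z up
- cup_floor (a point): centre of the cup's inner floor with its pad unloaded, 8 mm above the worktop
- stand: fixed gauge rest, place and yaw vary: grey foot 80 x 80 x 8 mm, two posts on its y sides and between them a plate 52 (x) x 80 (y) mm whose top is 80 mm above the worktop, with a vertical 29 mm hole at its centre through which the gauge hangs. Origin: centre of its underside, z up
- gauge: loose spring gauge, 150 g, 118 mm long, hanging upright in the rest. Origin: plunger tip when fully out (18 mm above the worktop in the rest); z up along it: steel plunger d 8 mm to 30, barrel d 22 to 62, flange d 38 at 62-66 resting on the plate, blue housing 66-118, 30 (x) by 26 (y) mm, small dial on its -x face. Grasp the housing, centre 92 mm up; lift 65 mm or more to clear the plate
- gauge_tip (a point): rounded brass tip (8 mm across) at the lower end of the gauge's plunger; moves with the plunger
- plunger (a joint): how far the gauge's plunger is pushed into its barrel: 0 m fully out, 0.012 m fully in. Spring: about 0.9 N to start it moving, then 0.3 N more per mm (about 2.7 N half way, 4.5 N fully in)
- tape_2: bystander, leave alone: wide light-brown tape roll, 100 mm across, 25 mm high, lying flat; origin at the centre of its underside
- tape_3: bystander, leave alone: small black tape roll, 53 mm across, 19 mm high, lying flat; origin at the centre of its underside
- sample_case: bystander, leave alone: clear blue compartment case, 94 x 118 x 31 mm; origin at the centre of its underside
- clip_2: bystander, leave alone: small blue binder clip, 25 x 22 x 20 mm; origin at the centre of its underside
Not all that is in view belongs to the job. What is shaped like the gauge but red or turquoise is not meant.

How it is judged:
On the way, in this order (a step that is already met when the one before it is completed fails the run):
1. the gripper has set the plug down on the cup's floor, still holding it (horizontal distance between plug and cup below 0.007 m and z of plug in the frame of cup_floor below 0.004 m and angle between plug's own z axis and vertical below 0.15 rad and contact force between the fingers and plug above 0.3 N and linear speed of plug below 0.06 m/s), for 0.05 s.
2. the plug is let go of and stands in the cup (horizontal distance between plug and cup below 0.007 m and z of plug in the frame of cup_floor below 0.004 m and angle between plug's own z axis and vertical below 0.15 rad and contact force between each of the arm, the fingers and plug below 0.05 N), for 0.2 s.
3. the gauge is lifted out of its rest in the gripper (contact force between the fingers and gauge above 0.5 N and z of gauge_tip in the frame of stand above 0.081 m and contact force between gauge and stand below 0.05 N), for 0.1 s.
At the end, for the whole second after the job is handed in: Plug untouched in the cup (7 mm of centre, 4 mm of the floor, tilt under 0.15 rad); gauge held in the gripper, still, clear of cup and rest, tilt under 0.13 rad, tip within 7 mm of the dot's centre, pressing with 0.8 to 6 N, plunger pushed in 3 to 9 mm (horizontal distance between plug and cup below 0.007 m and z of plug in the frame of cup_floor below 0.004 m and angle between plug's own z axis and vertical below 0.15 rad and contact force between each of the arm, the fingers and plug below 0.1 N and horizontal distance between gauge_tip and plug_spot below 0.007 m and value of joint plunger between 0.003 and 0.009 m and contact force between gauge and plug between 0.8 and 6 N and angle between gauge's own z axis and vertical below 0.13 rad and contact force between the fingers and gauge above 0.5 N and contact force between gauge and cup below 0.1 N and contact force between gauge and stand below 0.1 N and linear speed of gauge below 0.02 m/s); the arm keeps its last pose, push and grip.
It fails at once if the plug is pushed hard against the cup (over 30 N) (contact force between plug and cup above 30 N).
It fails at once if the gauge is pressed hard on the plug (over 15 N) (contact force between gauge and plug above 15 N).
It fails at once if a tape roll, the blue case or the binder clip is moved more than 30 mm (distance of any of tape_2, tape_3, sample_case, clip_2 from where it was at the start of the episode above 0.03 m).
It also fails if it takes over 64 s, if anything falls off the work surface, if the arm or the gripper's body presses on something with over 40 N, if the wrist force passes 120 N, or if a joint passes its speed limit or range.

## Robot

A 7-joint arm with a two-finger parallel gripper is mounted at the origin on a cart in front of the work surface, level with it; the furniture and walls round the work are solid. World frame = base frame: x ahead of the robot, y to its left, z up, the work surface at z = 0. Lengths are in m, angles in rad, forces in N, time in s.
With the tool pointing down it reaches from about 0.4 to 0.75 m from the base axis. Payload 19.5 kg.
Tool frame: the origin (TCP) lies at the very end of the fingers, on their centre line; the grasp point (between the pads) lies 19 mm behind it; z points along the fingers, y is the line along which they close (so a half turn about z gives the same grasp; the last joint's range is limited). The gripper opens to 85 mm and grips with 20 to 120 N. Pads are 22 mm wide; open, the fingers measure 114 mm over their backs; the gripper's body (76 mm by 85 mm) begins 54 mm behind the grasp point. The pads swing forward as they close: fully open they stand 13 mm farther back than shut.
Start: joints at [1.184, 0.707, -0.028, 1.485, 0.022, 0.951, -0.075], TCP at [0.194, -0.541, 0.231] pointing down, gripper open.
Joint ranges: [-2.71, 2.71], [-0.32, 2.16], [-1.57, 1.52], [0, 2.45], [-1.46, 4.6], [0, 2.02], [-2.83, 2.83]. Speed limits (rad/s): [1.89, 1.89, 2.57, 2.57, 3.01, 3.01, 3.01].

## Interface

Orientations are given as a unit quaternion [x, y, z, w].
In Python, from station import get_state, capture, camera_model, job_done gives the robot as it stands.
- The arm moves only by the shell command python3 -m jog 'ROWS' [OPENING] [FORCE]. ROWS is JSON, a list of rows, each a list of 2 entries, a list of its own where there are three numbers: the shift along the tool's x, y, z in mm, then the turn, a rotation vector about the tool's x, y, z in rad. In form: [[[dx, dy, dz], [wx, wy, wz]], ...]. A call has exactly 5 rows; each row is the pose to reach, as a shift and turn from the pose commanded when the call began, along the tool's axes at that moment; what a row does not reach only later rows make up. A row lasts 1/8 s, in which the tool goes at most 62.5 mm and 10.7 degrees, less where a joint would pass 70% of its speed; a pose out of reach is approached as far as the arm can. A call with a gripper value outside its range is refused whole. OPENING is the finger opening in mm, from 0 to 85.4, set as the call begins (- or left out, the last holds). The fingers move at their own pace and stop on an object; FORCE is the grip in N (left out, the last holds). Time passes only in rows, so rows that repeat a pose let the fingers close, or fill a call up. It gives the time, the measured TCP pose, the force, the opening and the grip force at its end, in the units of the state.
- get_state(): the state, without advancing time (a new reading comes with each control period).
- capture(name): name is "scene" or "top"; returns the picture (400x640x3 uint8, red, green, blue); there is no depth.
- camera_model(name): a dict with "intrinsics" (3x3 intrinsics, pixels), "view" (4x4, takes a point from world to camera coordinates). Camera axes: x right, y up, looking along -z (the intrinsics and any distortion apply to the point x, -y, -z); pixel columns grow to the right and rows downward; lengths in m; the calibration is good to about 2 mm. A picture is of the moment at which its call begins. camera_model takes no time and is no camera call.
- job_done(): hands the job in; it is judged then, once.
The state is a dict: "clock": time; "qpos": joint angles; "joint_velocities": joint speeds; "joint_efforts": joint torques, N m; "tcp_pos": TCP position; "orientation": TCP orientation; "contact_force": force on the tool from outside, world axes, zero at the start; "torque": the same for the moment, N m; "width": finger opening in m; "gripper_force": force on a finger pad.
Only numpy, scipy, OpenCV 4.12 (cv2) and the standard library are available. Lean on these libraries where they do the work, as an engineer would, in place of code of your own. Each camera call takes 0.05 s, during which the arm holds its last target. There are 200 camera calls.

## Working session

There is one attempt and no reset: what is moved stays moved. The work goes in short steps, Python scripts to look and compute and a shell command to move; the robot and the scene stay as the last step left them, time stands still between calls to the robot, and variables do not carry over. Pictures are saved under pics/ and viewed, at most 10 in all, crops included, and the job is handed in when it is done.

```bash
ls; mkdir -p pics
python3 - <<'E'
from station import *
import cv2,numpy as np
s=get_state();print({k:np.round(v,3).tolist() for k,v in s.items()})
for n in("scene","top"):
    im=capture(n);cv2.imwrite(f"pics/{n}0.png",im[:,:,::-1]);m=camera_model(n);print(np.round(m["intrinsics"],1).tolist(),np.round(m["view"],3).tolist(),[k for k in m])
E
```

```text
pics
{'clock': 0.0, 'qpos': [1.184, 0.707, -0.028, 1.485, 0.022, 0.951, -0.075], 'joint_velocities': [0.0, 0.0, -0.002, 0.0, 0.0, 0.001, -0.001], 'joint_efforts': [-0.0, -88.322, 1.234, -23.617, 0.017, 0.007, -0.0], 'tcp_pos': [0.194, -0.541, 0.231], 'orientation': [0.985, 0.172, -0.0, -0.001], 'contact_force': [-0.848, -1.444, -0.094], 'torque': [0.033, -0.044, 0.083], 'gripper_force': 0.0, 'width': 0.085}
[[401.1, 0.0, 318.1], [0.0, 401.1, 198.9], [0.0, 0.0, 1.0]] [[-0.823, -0.567, -0.028, 0.346], [0.233, -0.382, 0.894, -0.225], [-0.518, 0.729, 0.447, -0.672], [0.0, 0.0, 0.0, 1.0]] ['intrinsics', 'view']
[[493.4, 0.0, 315.5], [0.0, 493.4, 186.5], [0.0, 0.0, 1.0]] [[-0.007, -1.0, -0.012, -0.06], [0.984, -0.009, 0.177, -0.502], [-0.177, -0.01, 0.984, -1.038], [0.0, 0.0, 0.0, 1.0]] ['intrinsics', 'view']
```

View pics/scene0.png

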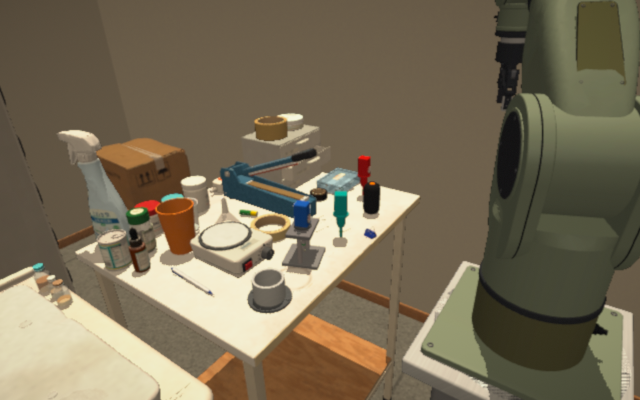

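View pics/top0.png

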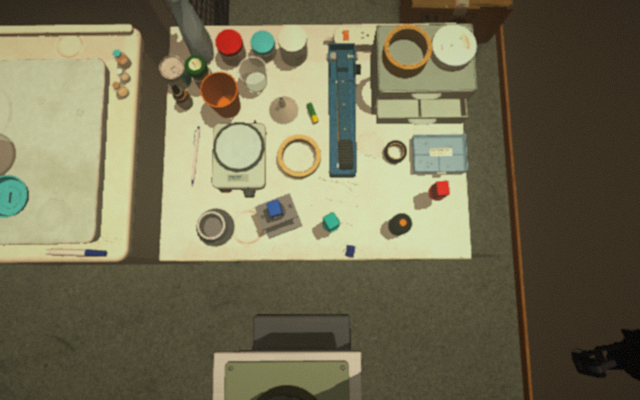

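Top view: the plug is at (400,223) with an orange dot and the cup at (214,226). Candidates for the gauge are blue (274,209) in the grey rest, turquoise (331,222) and red (440,190). I choose the blue one. Bystanders near the work are the clip (350,251), black tape (395,152), case (440,153) and big tape (299,156). Next I measure and check a crop.

```bash
cat > h.py <<'E'
import numpy as np,cv2
from station import *
from scipy.spatial.transform import Rotation as R
def ray(n,uv):
    m=camera_model(n);V=np.array(m["view"]);K=np.array(m["intrinsics"])
    d=np.linalg.inv(K)@np.array([uv[0],uv[1],1.]);d=V[:3,:3].T@(d*[1,-1,-1]);return -V[:3,:3].T@V[:3,3],d/np.linalg.norm(d)
def onz(n,uv,z):
    c,d=ray(n,uv);return c+d*(z-c[2])/d[2]
def proj(n,p):
    m=camera_model(n);V=np.array(m["view"]);K=np.array(m["intrinsics"])
    q=(V[:3,:3]@p+V[:3,3])*[1,-1,-1];q=K@q;return q[:2]/q[2]
def two(u1,u2,n1="top",n2="scene"):
    c,d=ray(n1,u1);e,f=ray(n2,u2);A=np.c_[d,-f];t=np.linalg.lstsq(A,e-c,rcond=None)[0]
    a,b=c+t[0]*d,e+t[1]*f;return (a+b)/2,np.linalg.norm(a-b)
def blobs(im,lo,hi,box,amin=8):
    x0,y0,x1,y1=box;hsv=cv2.cvtColor(im,cv2.COLOR_RGB2HSV);m=cv2.inRange(hsv,np.array(lo),np.array(hi));k=np.zeros_like(m);k[y0:y1,x0:x1]=m[y0:y1,x0:x1]
    out=[]
    for c in cv2.findContours(k,cv2.RETR_EXTERNAL,cv2.CHAIN_APPROX_NONE)[0]:
        M=np.zeros_like(k);cv2.drawContours(M,[c],-1,255,-1);n=(M>0).sum()
        if n>=amin: ys,xs=np.nonzero(M);out.append((int(n),xs.mean().round(1),ys.mean().round(1),np.round(sum(cv2.minAreaRect(c),()) if 0 else [*cv2.minAreaRect(c)[1],cv2.minAreaRect(c)[2]],1).tolist()))
    return sorted(out,reverse=True)
E
python3 - <<'E'
from h import *
t=cv2.imread("pics/top0.png")[:,:,::-1].copy();s=cv2.imread("pics/scene0.png")[:,:,::-1].copy()
print("dot top",blobs(t,(5,120,90),(22,255,255),(380,205,420,245),3));print("dot scene",blobs(s,(5,120,90),(22,255,255),(360,175,385,200),3))
print("blue top",blobs(t,(105,120,40),(125,255,255),(255,190,300,235)));print("blue scene",blobs(s,(105,120,40),(125,255,255),(285,190,318,240)))
print("clip",blobs(t,(105,90,30),(130,255,255),(335,240,365,262)))
print("cup dark flange",blobs(t,(0,0,0),(180,255,95),(190,200,238,250)))
print("stand",blobs(t,(0,0,30),(180,70,140),(245,190,308,240)))
print("plug",blobs(t,(0,0,0),(180,255,60),(380,205,420,245)))
a=cv2.resize(t[180:265,190:350],None,fx=5,fy=5,interpolation=cv2.INTER_CUBIC)
cv2.imwrite("pics/c1.png",a[:,:,::-1])
E
```

```text
dot top [(58, np.float64(402.5), np.float64(222.1), [8.0, 7.0, 90.0])]
dot scene [(22, np.float64(371.7), np.float64(182.7), [3.0, 6.0, 90.0]), (7, np.float64(367.9), np.float64(178.0), [1.3, 6.7, 26.6])]
blue top [(158, np.float64(273.8), np.float64(207.8), [13.3, 11.9, 76.0])]
blue scene [(359, np.float64(301.0), np.float64(212.9), [14.9, 26.6, 2.7])]
clip [(43, np.float64(350.1), np.float64(251.0), [5.1, 8.4, 7.1])]
cup dark flange [(310, np.float64(221.9), np.float64(231.4), [27.0, 35.8, 35.3]), (87, np.float64(206.6), np.float64(220.5), [12.6, 21.5, 50.9])]
stand [(1114, np.float64(276.9), np.float64(215.6), [34.1, 36.6, 69.1]), (77, np.float64(249.6), np.float64(193.3), [7.0, 10.0, 90.0])]
plug [(309, np.float64(399.5), np.float64(224.2), [17.0, 21.2, 45.0])]
```

View pics/c1.png

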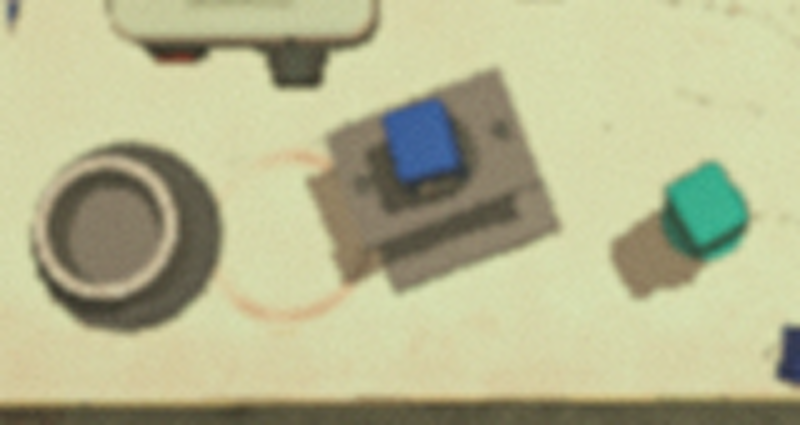

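The crop shows the blue gauge (274,208) in the grey rest, the cup rim centred at (210.8,224.9) and the flange at (215.3,227.1). The stand's edges are rotated about 21°, and the dial is on the robot side, so its x axis points away from the robot.

Run:
```python
from h import *
np.set_printoptions(precision=4,suppress=True)
print("dot",onz("top",(402.5,222.1),.084),two((402.5,222.1),(371,182)))
print("cup",onz("top",(210.8,224.9),.048),onz("top",(215.3,227.1),.005))
print("gauge",onz("top",(273.8,207.8),.136))
p=lambda x,y:((x+.5)/5-.5+190,(y+.5)/5-.5+180)
print("gauge2 corners",[onz("top",p(*c),.136)[:2] for c in((384,115),(435,98),(465,165),(403,183))])
c=[onz("top",p(*c),.008)[:2] for c in((325,135),(497,68),(560,230),(398,293))];print("foot",c,np.mean(c,0))
print("clip",onz("top",(350,251),.02),"turq",onz("top",(331,220),.11), "red",onz("top",(440,188),.11))
s=get_state();print(R.from_quat(s["orientation"]).as_matrix())
d=onz("top",(402.5,222.1),.084);Rm=R.from_quat(s["orientation"]).as_matrix();print("plug in tool",Rm.T@(d-s["tcp_pos"])*1000)
```

```text
dot [ 0.4177 -0.245   0.084 ] (array([ 0.4187, -0.244 ,  0.0865]), np.float64(0.0029664211155433708))
cup [0.419  0.1626 0.048 ] [0.4183 0.162  0.005 ]
gauge [0.443  0.0182 0.136 ]
gauge2 corners [array([0.4536, 0.033 ]), array([0.4603, 0.0127]), array([0.4332, 0.0006]), array([0.4262, 0.0252])]
foot [array([0.4636, 0.0738]), array([ 0.4935, -0.0037]), array([ 0.4197, -0.0321]), array([0.3922, 0.0402])] [0.4422 0.0196]
clip [ 0.3619 -0.1384  0.02  ] turq [ 0.4205 -0.0959  0.11  ] red [ 0.4844 -0.3202  0.11  ]
[[ 0.9411  0.338  -0.0003]
 [ 0.338  -0.9411  0.0009]
 [-0.     -0.0009 -1.    ]]
plug in tool [ 310.2526 -202.8443  147.0809]
```

Measurements are consistent: dot z 0.0865 against 0.084 expected, stand foot centre within 2 mm of the gauge, and all within reach. I set out for the plug.

```bash
python3 -m jog '[[[40,-25,0],[0,0,0]],[[95,-60,0],[0,0,0]],[[145,-95,0],[0,0,0]],[[200,-130,0],[0,0,0]],[[250,-163,0],[0,0,0]]]' 85 40
python3 -m jog '[[[30,-20,15],[0,0,0]],[[50,-33,40],[0,0,0]],[[60,-40,60],[0,0,0]],[[60,-40,75],[0,0,0]],[[60,-40,75],[0,0,0]]]'
cat > look.py <<'E'
from h import *
import sys
s=get_state();Rm=R.from_quat(s["orientation"]).as_matrix();np.set_printoptions(precision=4,suppress=True)
print("tcp",s["tcp_pos"],"F",np.array(s["contact_force"]),"w",s["width"],"rz",Rm[:,2],"yaw",np.degrees(np.arctan2(Rm[1,0],Rm[0,0])),"t",s["clock"])
for g in sys.argv[1:]:
    g=np.array(eval(g));print("to",g,"tool mm",Rm.T@(g-s["tcp_pos"])*1000)
E
python3 look.py "[.418,-.2447,.046]"
python3 - <<'E'
from h import *
a=cv2.resize(capture("top")[150:280,330:490],None,fx=4,fy=4);b=cv2.resize(capture("scene")[100:260,270:430],None,fx=3.25,fy=3.25)
cv2.imwrite("pics/p2.png",cv2.resize(np.hstack([cv2.resize(a,(400,325)),cv2.resize(b,(400,325)) if 0 else b[:325,:400]]),None,fx=1,fy=1)[:,:,::-1])
E
```

```text
clock: 0.72
tcp_pos: [0.3747, -0.3026, 0.2312]
orientation: [0.985, 0.171, -0.0, -0.0]
contact_force: [1.2, -0.7, 0.6]
width: 0.0853
gripper_force: 0.0
clock: 1.35
tcp_pos: [0.4163, -0.2461, 0.1556]
orientation: [0.985, 0.172, -0.001, -0.001]
contact_force: [-1.0, 0.6, 0.7]
width: 0.0849
gripper_force: 0.0
tcp [ 0.4163 -0.2461  0.1556] F [-1.011   0.6375  0.7464] w 0.08485557546108032 rz [-0.0017  0.0009 -1.    ] yaw 19.76740420713129 t 1.35
to [ 0.418  -0.2447  0.046 ] tool mm [  2.1636  -0.5883 109.6034]
```

View pics/p2.png

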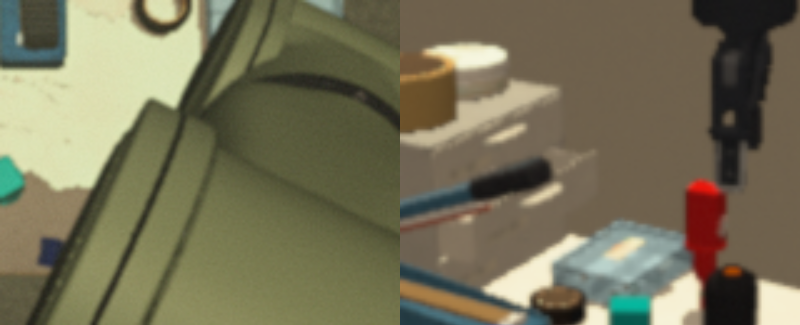

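The scene view (right half) shows the gripper over the black plug (orange dot at crop (733,270)), with the red decoy behind and clear. The arm hides the plug in the top view. Descending.

```bash
python3 -m jog '[[[2,-0.5,30],[0,0,0]],[[2,-0.5,65],[0,0,0]],[[2,-0.5,95],[0,0,0]],[[2,-0.5,112],[0,0,0]],[[2,-0.5,112],[0,0,0]]]'
python3 look.py "[.418,-.2447,.043]"
python3 -m jog '[[[0,0,0],[0,0,0]],[[0,0,0],[0,0,0]],[[0,0,0],[0,0,0]],[[0,0,0],[0,0,0]],[[0,0,0],[0,0,0]]]' 35 30
python3 -m jog '[[[0,0,0],[0,0,0]],[[0,0,0],[0,0,0]],[[0,0,0],[0,0,0]],[[0,0,0],[0,0,0]],[[0,0,0],[0,0,0]]]' 35 30
python3 look.py
```

```text
clock: 2.08
tcp_pos: [0.4182, -0.2453, 0.0441]
orientation: [0.985, 0.171, -0.0, -0.0]
contact_force: [-0.2, -1.0, 0.5]
width: 0.0848
gripper_force: 0.0
tcp [ 0.4182 -0.2453  0.0441] F [-0.239  -1.0162  0.5144] w 0.08482240151851203 rz [-0.0008  0.0005 -1.    ] yaw 19.737983757620555 t 2.075
to [ 0.418  -0.2447  0.043 ] tool mm [-0.0075 -0.6097  1.1327]
clock: 2.7
tcp_pos: [0.4188, -0.2455, 0.0451]
orientation: [0.985, 0.171, 0.001, 0.0]
contact_force: [-0.1, 0.5, 9.8]
width: 0.0427
gripper_force: 29.1
clock: 3.32
tcp_pos: [0.4188, -0.2455, 0.0451]
orientation: [0.985, 0.171, 0.001, 0.0]
contact_force: [-0.6, -1.4, 9.8]
width: 0.0426
gripper_force: 29.1
tcp [ 0.4188 -0.2455  0.0451] F [-0.5586 -1.4221  9.8497] w 0.04263851487353313 rz [ 0.0012 -0.0006 -1.    ] yaw 19.749475765154664 t 3.325
```

```bash
python3 -m jog '[[[0,0,-15],[0,0,0]],[[0,0,-50],[0,0,0]],[[0,0,-95],[0,0,0]],[[0,0,-140],[0,0,0]],[[0,0,-170],[0,0,0]]]'
python3 look.py "[.4187,.1623,.215]"
python3 - <<'E'
from h import *
a=cv2.resize(capture("scene")[60:260,220:470],None,fx=3,fy=3);cv2.imwrite("pics/p3.png",a[:,:,::-1])
E
```

```text
clock: 3.95
tcp_pos: [0.4184, -0.2452, 0.2173]
orientation: [0.985, 0.172, 0.001, 0.001]
contact_force: [0.1, 0.4, -1.0]
width: 0.0426
gripper_force: 31.1
tcp [ 0.4184 -0.2452  0.2173] F [ 0.0655  0.4162 -1.0402] w 0.04261189636198653 rz [ 0.002  -0.0009 -1.    ] yaw 19.752788287898397 t 3.95
to [0.4187 0.1623 0.215 ] tool mm [ 138.0171 -383.428     1.9356]
```

View pics/p3.png

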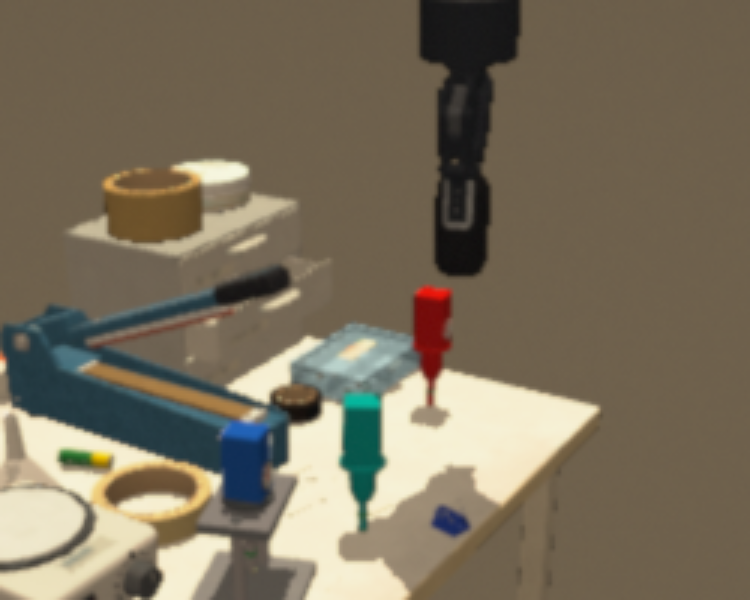

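The plug hangs upright in the gripper (crop (463,240)), clear of everything. Carrying it over the cup.

```bash
python3 -m jog '[[[10,-28,0],[0,0,0]],[[27,-75,0],[0,0,0]],[[45,-125,0],[0,0,0]],[[63,-175,0],[0,0,0]],[[81,-225,0],[0,0,0]]]'
python3 -m jog '[[[18,-50,0],[0,0,0]],[[36,-100,0],[0,0,0]],[[50,-138,0],[0,0,0]],[[57,-158,0],[0,0,0]],[[57,-158,0],[0,0,0]]]'
python3 -m jog '[[[0,0,20],[0,0,0]],[[0,0,50],[0,0,0]],[[0,0,80],[0,0,0]],[[0,0,95],[0,0,0]],[[0,0,95],[0,0,0]]]'
python3 look.py "[.4187,.1623,.053]"
python3 - <<'E'
from h import *
s=capture("scene");t=capture("top")
cv2.imwrite("pics/s4full.png",s[:,:,::-1])
print(proj("scene",np.array([.4187,.1623,.048])),proj("top",np.array([.4187,.1623,.048])))
cv2.imwrite("pics/p4.png",np.hstack([cv2.resize(s[180:320,200:340],(400,400)),cv2.resize(t[160:260,170:270],(400,400))])[:,:,::-1])
E
```

```text
clock: 4.62
tcp_pos: [0.4182, -0.0044, 0.2151]
orientation: [0.985, 0.171, 0.0, -0.0]
contact_force: [2.5, 0.9, -0.9]
width: 0.0427
gripper_force: 31.1
clock: 5.25
tcp_pos: [0.4184, 0.1631, 0.2148]
orientation: [0.985, 0.173, 0.0, -0.0]
contact_force: [-0.2, -0.5, -0.4]
width: 0.0427
gripper_force: 31.1
clock: 5.88
tcp_pos: [0.4186, 0.1609, 0.1192]
orientation: [0.985, 0.171, -0.001, 0.0]
contact_force: [-0.7, 0.2, -0.4]
width: 0.0424
gripper_force: 31.1
tcp [0.4186 0.1609 0.1192] F [-0.6767  0.1618 -0.3606] w 0.042388033000171785 rz [-0.0012 -0.0006 -1.    ] yaw 19.691010668204665 t 5.875
to [0.4187 0.1623 0.053 ] tool mm [ 0.6313 -1.2631 66.2085]
[268.70514846 277.29204468] [210.94888709 225.01813323]
```

View pics/p4.png

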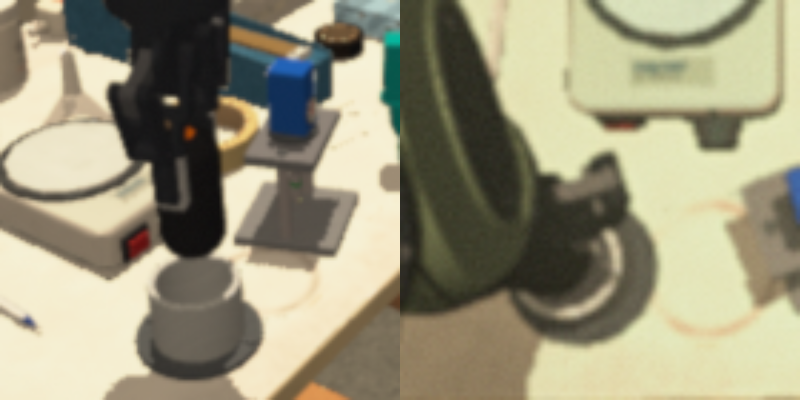

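The scene crop shows the plug just above the cup, edges about 158–226 at crop row 215, against the rim at 149–244. I check this against the projected axis.

Run:
```python
from h import *
s=cv2.imread("pics/s4full.png");g=s.max(2)
for v in(246,250,254,258):
    r=np.nonzero(g[v,245:290]<62)[0]+245;print(v,r.min(),r.max(),(r.min()+r.max())/2)
for z in(.08,.1):
  for p in([.4186,.1609,z],[.4187,.1623,z],[.4236,.1609,z]):print(p,proj("scene",np.array(p)))
```

```text
246 255 276 265.5
250 255 276 265.5
254 255 277 266.0
258 256 277 266.5
[0.4186, 0.1609, 0.08] [267.80662746 262.84049355]
[0.4187, 0.1623, 0.08] [267.26193455 263.2040267 ]
[0.4236, 0.1609, 0.08] [265.74829217 261.98249912]
[0.4186, 0.1609, 0.1] [266.88368954 253.7613552 ]
[0.4187, 0.1623, 0.1] [266.33106008 254.11724061]
[0.4236, 0.1609, 0.1] [264.80341792 252.92506657]
```

```bash
python3 -m jog '[[[0,-1,15],[0,0,0]],[[0,-1,30],[0,0,0]],[[0,-1,44],[0,0,0]],[[0,-1,54],[0,0,0]],[[0,-1,58],[0,0,0]]]'
python3 -m jog '[[[0,0,1.5],[0,0,0]],[[0,0,3],[0,0,0]],[[0,0,4.5],[0,0,0]],[[0,0,6],[0,0,0]],[[0,0,7],[0,0,0]]]'
python3 look.py "[.4187,.1623,.052]"
```

```text
clock: 6.6
tcp_pos: [0.4186, 0.1628, 0.0614]
orientation: [0.985, 0.171, 0.0, -0.0]
contact_force: [-0.2, -0.0, -0.3]
width: 0.043
gripper_force: 31.1
clock: 7.22
tcp_pos: [0.4185, 0.1628, 0.0543]
orientation: [0.985, 0.172, -0.0, -0.0]
contact_force: [0.2, 0.3, -0.4]
width: 0.0424
gripper_force: 31.1
tcp [0.4185 0.1628 0.0543] F [ 0.2041  0.2998 -0.4268] w 0.04240474273218604 rz [-0.      0.0001 -1.    ] yaw 19.757559729346426 t 7.225
to [0.4187 0.1623 0.052 ] tool mm [0.0157 0.5874 2.275 ]
```

```bash
python3 -m jog '[[[0,0,0.7],[0,0,0]],[[0,0,1.4],[0,0,0]],[[0,0,2.1],[0,0,0]],[[0,0,2.8],[0,0,0]],[[0,0,2.8],[0,0,0]]]'
python3 look.py
```

```text
clock: 7.85
tcp_pos: [0.4185, 0.1628, 0.0515]
orientation: [0.985, 0.172, 0.0, -0.0]
contact_force: [0.3, -0.1, 2.3]
width: 0.0424
gripper_force: 31.5
tcp [0.4185 0.1628 0.0515] F [ 0.2823 -0.1097  2.2681] w 0.04244929034529525 rz [ 0.      0.0001 -1.    ] yaw 19.753272492924495 t 7.85
```

```bash
python3 -m jog '[[[0,0,0],[0,0,0]],[[0,0,0],[0,0,0]],[[0,0,0],[0,0,0]],[[0,0,0],[0,0,0]],[[0,0,0],[0,0,0]]]' 80
python3 -m jog '[[[0,0,-5],[0,0,0]],[[0,0,-20],[0,0,0]],[[0,0,-50],[0,0,0]],[[0,0,-90],[0,0,0]],[[0,0,-140],[0,0,0]]]'
python3 look.py "[.4425,.019,.19]" "[.4425,.019,.091]"
```

```text
clock: 8.48
tcp_pos: [0.4185, 0.1629, 0.0515]
orientation: [0.985, 0.172, -0.0, -0.0]
contact_force: [-0.4, -0.1, 0.2]
width: 0.08
gripper_force: 0.0
clock: 9.1
tcp_pos: [0.4181, 0.1626, 0.1929]
orientation: [0.985, 0.171, -0.0, 0.0]
contact_force: [-0.1, 1.1, 0.1]
width: 0.08
gripper_force: 0.0
tcp [0.4181 0.1626 0.1929] F [-0.0669  1.0626  0.1031] w 0.07998278520924391 rz [-0.0009 -0.0002 -1.    ] yaw 19.74920252606954 t 9.1
to [0.4425 0.019  0.19  ] tool mm [-25.5576 143.441    2.9197]
to [0.4425 0.019  0.091 ] tool mm [-25.4649 143.4493 101.9197]
```

```bash
python3 -m jog '[[[-5,30,0],[0,0,0]],[[-13,75,0],[0,0,-0.01]],[[-20,115,0],[0,0,-0.024]],[[-25.5,143.5,0],[0,0,-0.024]],[[-25.5,143.5,0],[0,0,-0.024]]]'
python3 look.py "[.4425,.019,.091]"
python3 - <<'E'
from h import *
s=capture("scene");t=capture("top")
print("dot top",blobs(t,(5,120,90),(22,255,255),(190,205,235,245),3),"scene",blobs(s,(3,120,70),(22,255,255),(255,240,285,275),3))
print("exp",proj("top",np.array([.4187,.1625,.092])),proj("scene",np.array([.4187,.1625,.092])))
cv2.imwrite("pics/s5.png",s[:,:,::-1]);cv2.imwrite("pics/t5.png",t[:,:,::-1])
cv2.imwrite("pics/p5.png",np.hstack([cv2.resize(s[160:310,220:370],(400,400)),cv2.resize(t[170:260,190:280],(400,400))])[:,:,::-1])
E
```

```text
clock: 9.72
tcp_pos: [0.443, 0.0173, 0.1918]
orientation: [0.983, 0.182, 0.0, 0.0]
contact_force: [0.4, 0.1, 0.3]
width: 0.0802
gripper_force: 0.0
tcp [0.443  0.0173 0.1918] F [0.4427 0.1428 0.3421] w 0.08017646020801268 rz [ 0.0002 -0.0004 -1.    ] yaw 20.940485326093526 t 9.725
to [0.4425 0.019  0.091 ] tool mm [  0.0933  -1.8479 100.8375]
dot top [] scene [(38, np.float64(266.3), np.float64(257.9), [4.0, 7.0, 90.0]), (4, np.float64(274.5), np.float64(240.0), [3.0, 0.0, 180.0])]
exp [206.17089988 222.89627352] [266.63347938 257.8324609 ]
```

View pics/p5.png

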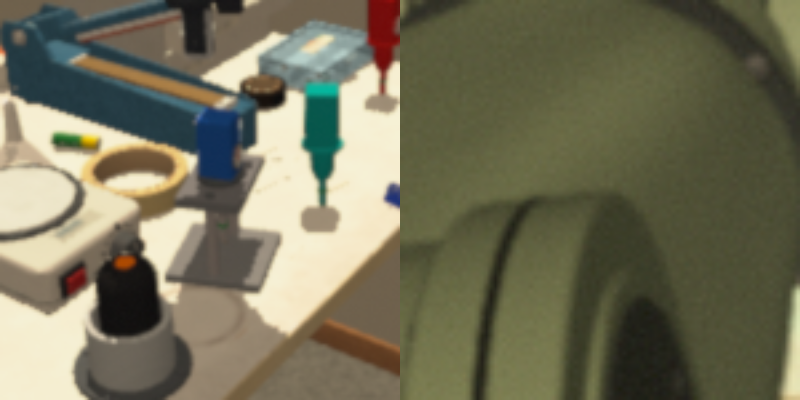

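The plug is seated: its dot is at scene (266.3,257.9), where (266.6,257.8) was expected. The gripper is above the blue gauge. Descending to grasp.

```bash
python3 -m jog '[[[0,-1,25],[0,0,0]],[[0,-1,55],[0,0,0]],[[0,-1,80],[0,0,0]],[[0,-1,98],[0,0,0]],[[0,-1,100],[0,0,0]]]' 60 30
python3 look.py "[.4425,.019,.091]"
python3 -m jog '[[[0,0,0],[0,0,0]],[[0,0,0],[0,0,0]],[[0,0,0],[0,0,0]],[[0,0,0],[0,0,0]],[[0,0,0],[0,0,0]]]' 15 30
python3 look.py
```

```text
clock: 10.45
tcp_pos: [0.4421, 0.021, 0.0909]
orientation: [0.983, 0.184, -0.001, -0.0]
contact_force: [-0.4, -0.2, 0.6]
width: 0.0605
gripper_force: 0.0
tcp [0.4421 0.021  0.0909] F [-0.3933 -0.1988  0.6426] w 0.0604810082647878 rz [-0.0017  0.0002 -1.    ] yaw 21.206143288318646 t 10.45
to [0.4425 0.019  0.091 ] tool mm [-0.3824  1.9734 -0.0774]
clock: 11.08
tcp_pos: [0.443, 0.0203, 0.0923]
orientation: [0.983, 0.183, 0.001, -0.0]
contact_force: [0.2, 0.5, 7.6]
width: 0.0259
gripper_force: 29.4
tcp [0.443  0.0203 0.0923] F [0.1895 0.5265 7.6362] w 0.025926708443984973 rz [ 0.0013  0.0004 -1.    ] yaw 21.138874007255563 t 11.075
```

```bash
python3 -m jog '[[[0,0,-10],[0,0,0]],[[0,0,-30],[0,0,0]],[[0,0,-60],[0,0,0]],[[0,0,-90],[0,0,0]],[[0,0,-120],[0,0,0]]]' - 40
python3 -m jog '[[[0,0,0],[0,0,0]],[[0,0,0],[0,0,0]],[[0,0,0],[0,0,0]],[[0,0,0],[0,0,0]],[[0,0,0],[0,0,0]]]'
python3 look.py "[.4187,.1625,.21]"
python3 - <<'E'
from h import *
s=capture("scene")
cv2.imwrite("pics/p6.png",cv2.resize(s[100:290,230:380],None,fx=3,fy=3)[:,:,::-1])
E
```

```text
clock: 11.7
tcp_pos: [0.4424, 0.0201, 0.2134]
orientation: [0.983, 0.183, 0.0, -0.0]
contact_force: [0.6, 0.7, -2.0]
width: 0.0261
gripper_force: 39.5
clock: 12.32
tcp_pos: [0.4425, 0.02, 0.2113]
orientation: [0.983, 0.183, -0.0, -0.0]
contact_force: [-0.6, 0.6, -1.0]
width: 0.0257
gripper_force: 39.7
tcp [0.4425 0.02   0.2113] F [-0.5832  0.579  -1.0042] w 0.025697367919879106 rz [-0.0006 -0.     -1.    ] yaw 21.12849268452492 t 12.325
to [0.4187 0.1625 0.21  ] tool mm [  29.1054 -141.4721    1.2622]
```

View pics/p6.png

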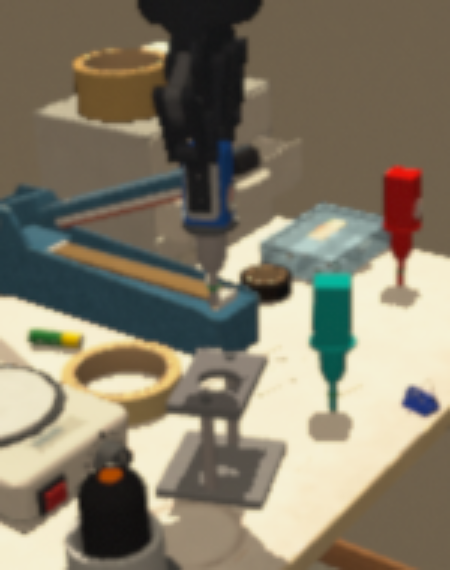

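The gauge is lifted and upright: tip at crop (215,300), rest empty, decoys untouched. Moving over the dot.

```bash
python3 -m jog '[[[6,-30,0],[0,0,0]],[[15,-72,0],[0,0,0]],[[23,-112,0],[0,0,0]],[[29,-141.5,0],[0,0,0]],[[29,-141.5,0],[0,0,0]]]'
python3 -m jog '[[[0,0,8],[0,0,0]],[[0,0,18],[0,0,0]],[[0,0,26],[0,0,0]],[[0,0,30],[0,0,0]],[[0,0,30],[0,0,0]]]'
python3 look.py "[.4187,.1625,.1603]"
python3 - <<'E'
from h import *
s=capture("scene");t=capture("top");T=get_state()["tcp_pos"]
print("exp tip",proj("scene",np.array(T)-[0,0,.0743]),proj("scene",np.array(T)-[0,0,.054]),"dot",proj("scene",np.array([.4187,.1625,.092])),blobs(s,(3,120,70),(22,255,255),(255,250,285,275),3))
cv2.imwrite("pics/s7.png",s[:,:,::-1])
cv2.imwrite("pics/p7.png",np.hstack([cv2.resize(s[205:285,230:310],(400,400),interpolation=cv2.INTER_CUBIC),cv2.resize(t[180:270,170:260],(400,400))])[:,:,::-1])
E
```

```text
clock: 13.0
tcp_pos: [0.4182, 0.1644, 0.2114]
orientation: [0.983, 0.185, -0.0, -0.0]
contact_force: [-0.3, -0.3, -1.9]
width: 0.0257
gripper_force: 39.7
clock: 13.62
tcp_pos: [0.4186, 0.1624, 0.1813]
orientation: [0.983, 0.183, -0.0, 0.0]
contact_force: [0.3, 1.0, -1.5]
width: 0.0256
gripper_force: 39.7
tcp [0.4186 0.1624 0.1813] F [ 0.2505  1.0417 -1.4855] w 0.02561777193961047 rz [-0.0005 -0.0001 -1.    ] yaw 21.112074571902333 t 13.625
to [0.4187 0.1625 0.1603] tool mm [ 0.1215 -0.1076 20.9885]
exp tip [265.87199581 250.74914488] [264.89298173 241.20658979] dot [266.63347938 257.8324609 ] [(38, np.float64(266.3), np.float64(257.9), [4.0, 7.0, 90.0])]
```

View pics/p7.png

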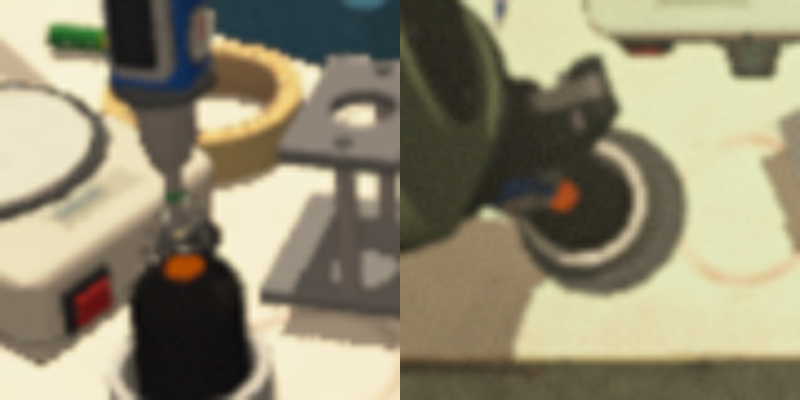

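The scene crop shows the plunger (174,190) directly over the orange dot (184,267), within about 1–2 mm of the projected axis. In the top view the dot (566,196) is partly covered by the gauge, as expected. Pressing slowly.

```bash
python3 -m jog '[[[0,0,4],[0,0,0]],[[0,0,8],[0,0,0]],[[0,0,11],[0,0,0]],[[0,0,13],[0,0,0]],[[0,0,14],[0,0,0]]]'
python3 look.py
python3 -m jog '[[[0,0,1],[0,0,0]],[[0,0,2],[0,0,0]],[[0,0,3],[0,0,0]],[[0,0,4],[0,0,0]],[[0,0,4],[0,0,0]]]'
python3 look.py
```

```text
clock: 14.35
tcp_pos: [0.4187, 0.1626, 0.1674]
orientation: [0.983, 0.183, -0.0, -0.0]
contact_force: [-0.7, -0.1, -1.2]
width: 0.026
gripper_force: 39.7
tcp [0.4187 0.1626 0.1674] F [-0.6881 -0.0764 -1.193 ] w 0.025970762549873117 rz [-0.0001  0.0001 -1.    ] yaw 21.13236629001882 t 14.35
clock: 14.98
tcp_pos: [0.4187, 0.1626, 0.1635]
orientation: [0.983, 0.183, 0.0, -0.0]
contact_force: [-0.4, 0.2, 0.2]
width: 0.0258
gripper_force: 39.7
tcp [0.4187 0.1626 0.1635] F [-0.3675  0.233   0.1854] w 0.02576015256539762 rz [ 0.      0.0001 -1.    ] yaw 21.13110302055183 t 14.975
```

```bash
python3 -m jog '[[[0,0,1],[0,0,0]],[[0,0,2],[0,0,0]],[[0,0,3.5],[0,0,0]],[[0,0,5],[0,0,0]],[[0,0,5],[0,0,0]]]'
python3 -m jog '[[[0,0,0],[0,0,0]],[[0,0,0],[0,0,0]],[[0,0,0],[0,0,0]],[[0,0,0],[0,0,0]],[[0,0,0],[0,0,0]]]'
python3 - <<'E'
from h import *
F=[];
for i in range(6):
    s=capture("scene");F.append(get_state()["contact_force"][2])
print("Fz",np.round(F,2),get_state()["tcp_pos"],"dot",blobs(s,(3,120,70),(22,255,255),(255,250,285,275),3))
T=np.array(get_state()["tcp_pos"]);print(proj("scene",T-[0,0,.05]),proj("scene",T-[0,0,.068]))
t=capture("top")
cv2.imwrite("pics/p8.png",np.hstack([cv2.resize(s[205:285,230:310],(400,400),interpolation=cv2.INTER_CUBIC),cv2.resize(t[190:260,180:250],(400,400))])[:,:,::-1])
E
```

```text
clock: 15.6
tcp_pos: [0.4187, 0.1625, 0.1584]
orientation: [0.983, 0.183, -0.0, -0.0]
contact_force: [0.9, -0.3, 0.9]
width: 0.0258
gripper_force: 39.9
clock: 16.23
tcp_pos: [0.4187, 0.1625, 0.1586]
orientation: [0.983, 0.183, 0.0, -0.0]
contact_force: [0.3, 1.0, 2.4]
width: 0.0256
gripper_force: 39.9
Fz [1.23 0.72 1.16 1.04 1.46 0.95] [0.41868775 0.16253359 0.1585314 ] dot [(30, np.float64(266.9), np.float64(259.1), [7.0, 5.0, 0.0])]
[265.84618225 250.23638789] [266.69491318 258.51193595]
```

View pics/p8.png

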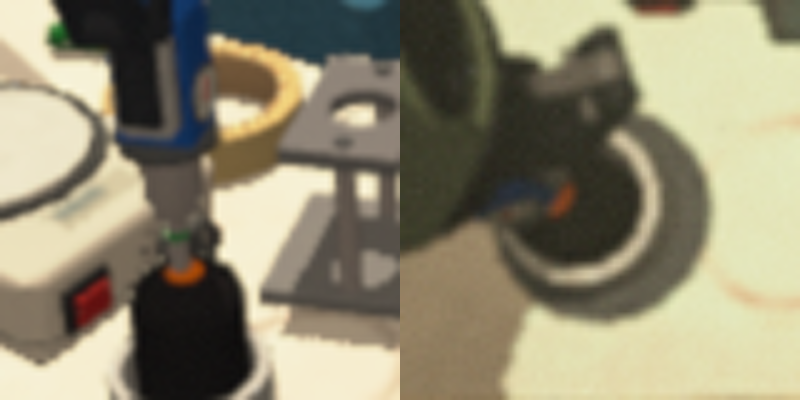

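The tip rests on the orange dot (crop (182,266)). The net press is about 2.5 N (1.1 N plus the 1.4 N gauge weight), which means the plunger is about 5.5 mm in. Handing in.

```bash
python3 -c "
from station import *
print(job_done())"
```

```text
the job is handed in; nothing more can be done
None
```

I set the plug down in the cup and let go, and handed the job in still holding the blue gauge upright on the orange dot, pressing about 2.5 N (plunger about 5.5 mm in, estimated from that force); no verdict came back.

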